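Roll the bearing cartridge onto the line

TASK

The steel bearing cartridge lying on its side on the black rubber mat has to be parked on the mat's white line for checking. Without picking it up or pinching it, push its top sideways with the fingertips, in as many strokes as it takes, so that it rolls along the mat, and leave it lying still on the line, along it, with the line under its middle. Leave the small metal cup and the nut beside the mat where they are.

Things in the scene. Friction and masses are not known exactly. Their poses are not given: they have to be found in the camera images.
- cartridge: bearing cartridge: steel cylinder, 38 mm diameter, 72 mm long, a 12.5 mm square stub 16 mm out of each end; about 0.25 kg. Lies on its side, axis within 5 degrees of the line's, 65 to 130 mm from the line, on the robot's side of it or beyond. Origin: its centre, 19 mm above the mat; y along its axis, x and z turn as it rolls. It stops when let go; finger pads grip it, so a tip stroking over its top rolls it half as far.
- line: straight white painted line, 4 mm wide and 118 mm long, flat on the mat across its width. Origin at the middle of the line, at the height of the mat's top (4 mm above the table); y axis along the line, x axis along the mat, pointing away from the robot.
- mat: black rubber mat lying fixed on the table, 290 mm long, 124 mm wide, 4 mm thick. Origin at the centre of its underside, x axis along its length pointing away from the robot, z up. The big bicycle wheel on its stand is to the right of the mat, its rim up to 0.16 m high and some 60 mm or more from the middle of the mat.
- cup_loose: bystander: small metal cup, 41 mm across, 16 mm high, to the right of the mat; origin at the centre of its underside
- nut_loose: bystander: flanged nut, 21 mm across, 7 mm high, to the right of the mat; origin at the centre of its underside
Things that resemble listed ones, but are neither listed nor needed, are in the scene too. What is shaped like the cartridge but pink is not meant.

How it is judged:
By the outcome, as a careful person would: the job done as asked, in the order asked, and still so for the second after the job is handed in, with the robot touching nothing.
It also fails if it takes over 48 s, if anything falls off the work surface, if the arm or the gripper's body presses on something with over 40 N, if the wrist force passes 120 N, or if a joint passes its speed limit or range.

ROBOT

A 7-joint arm with a two-finger parallel gripper is mounted at the origin on the work surface; the furniture and walls round the work are solid. World frame = base frame: x ahead of the robot, y to its left, z up, the work surface at z = 0. Lengths are in mm, angles in rad, forces in N, time in s.
With the tool pointing down it reaches from about 400 to 750 mm from the base axis. Payload 19.5 kg.
Tool frame: the origin (TCP) lies on the centre line of the jaws, within the pads' length; the fingertips stand 22 mm ahead of it and the grasp point (between the pads) lies 3 mm ahead of it (arm.tips_ahead is the distance from the TCP to the fingertips, in mm); z points along the fingers, y is the direction in which the jaws open and shut (so a half turn about z gives the same grasp; the last joint's range is limited). The gripper opens to 85 mm and grips with 20 to 120 N. Pads are 22 mm wide; open, the fingers measure 114 mm over their backs; the gripper's body (76 mm by 85 mm) begins 54 mm behind the grasp point. The pads swing forward as they close: fully open they stand 13 mm farther back than shut.
Start: joints at [1.07, 0.707, -0.028, 1.485, 0.022, 0.951, -0.075], TCP at [254.642, -515.514, 253.268] pointing down, gripper open.
Joint ranges: [-2.71, 2.71], [-0.32, 2.16], [-1.57, 1.52], [0, 2.45], [-1.46, 4.6], [0, 2.02], [-2.83, 2.83]. Speed limits (rad/s): [1.89, 1.89, 2.57, 2.57, 3.01, 3.01, 3.01].

INTERFACE

Orientations are given as [roll, pitch, yaw] about the fixed x, y, z axes, in that order (R = Rz(yaw) Ry(pitch) Rx(roll)).
In Python, from cell import telemetry, viewer, job, arm gives the robot as it stands.
- The arm moves only by the shell command python3 -m jog 'ROWS' [FORCE]. ROWS is JSON, a list of rows, each an object of numbers: "dx", "dy", "dz": the shift along the tool's x, y, z normalised to -1 to 1, where 1 is 0.05 m; "wx", "wy", "wz": the turn, a rotation vector about the tool's x, y, z normalised to -1 to 1, where 1 is 30 degrees; "jaw": the gripper command: -1 is shut, 1 is fully open, values between are in proportion. In form: [{"dx": .., "dy": .., "dz": .., "wx": .., "wy": .., "wz": .., "jaw": ..}, ...]. A call has 1 to 10 rows; each row shifts and turns the pose as measured when the row begins, along the tool's axes as they then stand; what a row does not reach is not made up. A row lasts 1/10 s, in which the tool goes at most 50 mm and 8.59 degrees, less where a joint would pass 70% of its speed; a pose out of reach is approached as far as the arm can. A call with a number of a shift or a turn outside -1 to 1 is refused whole. A call with a gripper value outside its range is refused whole. The fingers move at their own pace and stop on an object; FORCE is the grip in N (left out, the last holds). Time passes only in rows, so rows that do not move let the fingers close. It gives the time, the measured TCP pose, the force and the opening at its end, in the units of the state.
- telemetry.observe(): the state, without advancing time (a new reading comes with each control period).
- viewer.snapshot(name): name is "scene" or "side" or "wrist"; returns (picture, depth): 400x640x3 uint8, red, green, blue; 400x640 float32, mm along the optical axis (not along the pixel's ray), 0 where there is no reading.
- viewer.camera_model(name): a dict with "intrinsics" (3x3 intrinsics, pixels), "pose" (4x4, takes a point from camera to world coordinates); the wrist camera has in their place "tool_from_camera" (4x4, takes a point from camera to tool coordinates, whose origin is the TCP and whose axes are the flange's). Camera axes: x right, y up, looking along -z (the intrinsics and any distortion apply to the point x, -y, -z); pixel columns grow to the right and rows downward; lengths in mm; the calibration is good to about 2 mm. A picture is of the moment at which its call begins: read the wrist's pose just before it. camera_model takes no time and is no camera call.
- job.sign_off(): hands the job in, once; it reports no verdict.
The state is a dict: "clock": time; "joint_positions": joint angles; "dq": joint speeds; "tau": joint torques, N m; "eef_pos": TCP position; "ee_rot": TCP orientation; "contact_force": force on the tool from outside, world axes, zero at the start; "moment": the same for the moment, N m; "opening": finger opening in mm.
Only numpy, scipy, OpenCV 4.12 (cv2) and the standard library are available. Lean on these libraries where they do the work, as an engineer would, in place of code of your own. Each camera call takes 0.05 s, during which the arm holds its last target.

## Working session

There is one attempt and no reset: what is moved stays moved. The work goes in short steps, Python scripts to look and compute and a shell command to move; the robot and the scene stay as the last step left them, time stands still between calls to the robot, and variables do not carry over. Pictures are saved under pics/ and viewed, and the job is handed in when it is done.

```bash
mkdir -p pics; ls; python3 - <<'E'
from cell import telemetry, viewer, job, arm
import cv2,numpy as np
s=telemetry.observe();print(s)
for n in("scene","side"):
    p,d=viewer.snapshot(n);cv2.imwrite(f"pics/{n}0.png",p[:,:,::-1]);np.save(f"pics/{n}0.npy",d)
    print(viewer.camera_model(n))
print(viewer.camera_model("wrist"))
E
```

```text
pics
{'clock': 0.0, 'joint_positions': array([ 1.07029008,  0.70707809, -0.02764256,  1.48498221,  0.02200235,
        0.95092388, -0.07551017]), 'dq': array([ 7.68849575e-05, -1.75346817e-04,  1.50910640e-04,  9.51164354e-06,
        8.86693753e-04,  2.05121087e-03, -7.74292959e-04]), 'tau': array([ 4.58214308e-04, -8.83241844e+01,  1.23492613e+00, -2.36178070e+01,
        1.70147291e-02,  6.43647742e-03, -7.32321382e-05]), 'eef_pos': array([ 254.55882844, -515.31481456,  252.84548521]), 'ee_rot': array([-3.14050366e+00,  2.09698625e-05,  4.58816708e-01]), 'contact_force': array([ 0.06621071, -0.09868784, -0.31197421]), 'moment': array([0.00217158, 0.03749953, 0.00049515]), 'opening': 85.46499806468555}
{'intrinsics': array([[439.29984814,   0.        , 320.34377803],
       [  0.        , 439.29984814, 202.08222136],
       [  0.        ,   0.        ,   1.        ]]), 'pose': array([[-6.52096985e-01,  3.94377950e-01, -6.47484019e-01,
        -1.87513322e+02],
       [-7.57782339e-01, -3.12992063e-01,  5.72539863e-01,
         6.88478168e+02],
       [ 2.31397388e-02,  8.64003473e-
[... 485 characters left out ...]
    [ 1.60684054e-02,  9.29135647e-01,  3.69389708e-01,
         3.52048794e+02],
       [ 0.00000000e+00,  0.00000000e+00,  0.00000000e+00,
         1.00000000e+00]])}
{'intrinsics': array([[292.87616422,   0.        , 317.21160357],
       [  0.        , 292.87616422, 196.32813964],
       [  0.        ,   0.        ,   1.        ]]), 'tool_from_camera': array([[ 3.99424167e-04,  9.46021250e-01,  3.24104359e-01,
         8.41888075e+01],
       [ 9.99999856e-01, -2.61601108e-04, -4.68811660e-04,
        -1.29561795e+00],
       [-3.58719733e-04,  3.24104499e-01, -9.46021218e-01,
        -1.20896024e+02],
       [ 0.00000000e+00,  0.00000000e+00,  0.00000000e+00,
         1.00000000e+00]])}
```

View pics/scene0.png

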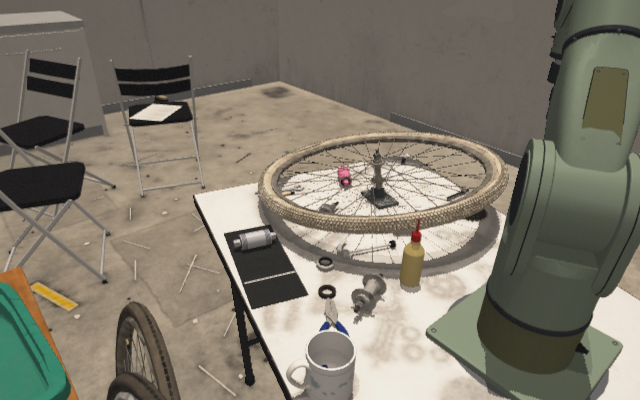

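View pics/side0.png

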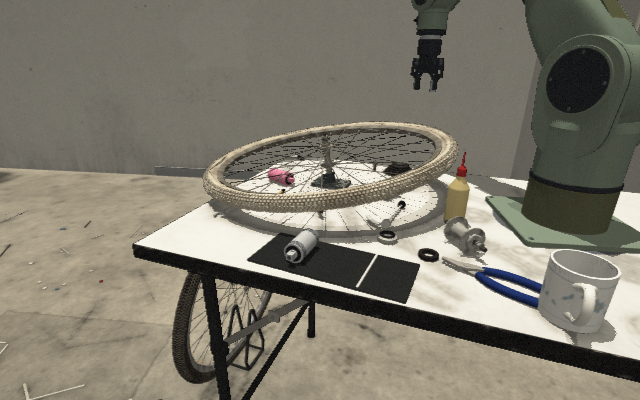

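The scene picture shows the black mat at pixels (225–305, 225–305), with its white line at about (270,280). The steel cartridge is beyond the line at (254,240), and the pink decoy is inside the wheel. The side picture shows the cartridge at (301,247) and the line at (368,270).

```bash
cat > h.py <<'E'
import numpy as np,cv2
from cell import telemetry, viewer, arm
from scipy.spatial.transform import Rotation as R
def cloud(n,d,pose=None):
    c=viewer.camera_model(n);K=c["intrinsics"];T=c["pose"] if pose is None else pose@c["tool_from_camera"]
    v,u=np.mgrid[:d.shape[0],:d.shape[1]]
    P=np.stack([(u-K[0,2])/K[0,0]*d,-(v-K[1,2])/K[1,1]*d,-d],-1)
    return P@T[:3,:3].T+T[:3,3]
def ray(n,uv,z,pose=None):
    c=viewer.camera_model(n);K=c["intrinsics"];T=c["pose"] if pose is None else pose@c["tool_from_camera"]
    uv=np.atleast_2d(uv).astype(float)
    r=np.stack([(uv[:,0]-K[0,2])/K[0,0],-(uv[:,1]-K[1,2])/K[1,1],-np.ones(len(uv))],-1)@T[:3,:3].T
    return T[:3,3]+r*((z-T[2,3])/r[:,2])[:,None]
def toolpose():
    s=telemetry.observe();T=np.eye(4);T[:3,:3]=R.from_euler('xyz',s["ee_rot"]).as_matrix();T[:3,3]=s["eef_pos"];return T
def rect(P):
    (c,wh,a)=cv2.minAreaRect(P.astype(np.float32));return np.round(c,1),np.round(wh,1),round(a,2)
E
cat > m.py <<'E'
from h import *
import sys
for n in("scene","side"):
    p=cv2.imread(f"pics/{n}{sys.argv[1]}.png");d=np.load(f"pics/{n}{sys.argv[1]}.npy")
    P=cloud(n,d);x,y,z=P[...,0],P[...,1],P[...,2]
    g=p.max(-1)
    reg=(x>380)&(x<800)&(y>100)&(y<420)&(d>0)
    dark=((g<60)&reg&(z<12)&(z>-8)).astype(np.uint8)
    nn,l,st,ce=cv2.connectedComponentsWithStats(dark)
    big=[i for i in range(1,nn) if st[i,4]>150]
    print(n,[(st[i].tolist()) for i in big])
    m=np.isin(l,big);hull=cv2.convexHull(np.argwhere(m)[:,::-1].astype(np.int32))
    hm=np.zeros(g.shape,np.uint8);cv2.fillConvexPoly(hm,hull,1)
    print("mat",rect(ray(n,np.argwhere(m)[:,::-1],4)[:,:2]))
    line=((hm>0)&(g>100)&(z<12)).astype(np.uint8)
    nn,l,st,ce=cv2.connectedComponentsWithStats(line)
    for i in range(1,nn):
        if st[i,4]>15:
            uv=np.argwhere(l==i)[:,::-1];q=ray(n,uv,4)[:,:2];print("line?",st[i].tolist(),rect(q),q.mean(0))
    cyl=(z>14)&(z<60)&reg&(cv2.dilate(hm,np.ones((25,25)))>0)
    nn,l,st,ce=cv2.connectedComponentsWithStats(cyl.astype(np.uint8))
    for i in range(1,nn):
        if st[i,4]>60:
            Q=P[l==i];print("cyl?",st[i].tolist(),rect(Q[:,:2]),Q[:,2].max(),Q[Q[:,2]>36].mean(0))
    v=cv2.resize(p[200:320,180:440] ,None,fx=3,fy=3,interpolation=cv2.INTER_CUBIC);cv2.imwrite(f"pics/{n}{sys.argv[1]}z.png",v)
E
python3 m.py 0
```

```text
scene [[225, 225, 69, 58, 1877], [243, 273, 61, 36, 1245]]
mat (array([510.5, 248.4]), array([121.3, 286.8]), 70.96)
line? [245, 230, 17, 4, 17] (array([627.3, 196.4]), array([41.9,  3.6]), 71.65) [627.28444133 196.37183618]
line? [244, 270, 52, 14, 135] (array([452.8, 265.9]), array([117.4,   8.6]), 71.24) [452.98294739 266.37843966]
cyl? [233, 229, 43, 21, 530] (array([567.7, 228.6]), array([103.7,  32.5]), 70.12) 42.06179515155509 [569.34424562 228.22285709  38.80175002]
side [[248, 233, 165, 70, 5007], [180, 256, 239, 58, 1088]]
mat (array([569.2, 244.8]), array([167.7, 426.9]), 74.81)
line? [183, 233, 236, 77, 2360] (array([567.3, 242. ]), array([148.2, 423.7]), 74.75) [619.82579262 272.76506161]
line? [356, 254, 22, 34, 110] (array([453.2, 263.8]), array([118.2,   5.2]), 71.27) [454.41656908 267.23814656]
cyl? [284, 228, 35, 33, 723] (array([576.1, 233.1]), array([91.4, 37.6]), 70.6) 43.81442215923937 [573.29943814 231.43322297  40.40083744]
```

```bash
python3 - <<'E'
from h import *
a=np.radians(-18.8);ex=np.array([np.cos(a),np.sin(a)]);ey=np.array([-ex[1],ex[0]]);o=np.array([453.3,266.3])
for n in("scene","side"):
    d=np.load(f"pics/{n}0.npy");P=cloud(n,d)
    x,y,z=P[...,0],P[...,1],P[...,2]
    m=(d>0)&(z>50)&(z<200)&(x>300)&(x<900)&(y>-300)&(y<400)
    Q=P[m];u=(Q[:,:2]-o)@ex;w=(Q[:,:2]-o)@ey
    for lo in range(-100,220,20):
        k=(u>lo)&(u<=lo+20)&(w>-200)
        if k.any():
            i=np.argsort(-w[k])[:200]; print(n,lo,"maxw",np.round(np.percentile(w[k],99),0),[ (t,np.round(w[k&(Q[:,2]>t)].max(initial=-999))) for t in(50,70,90,110,130,150)])
    print(Q[:,2].max())
E
```

```text
scene -40 maxw -179.0 [(50, np.float64(-176.0)), (70, np.float64(-176.0)), (90, np.float64(-176.0)), (110, np.float64(-180.0)), (130, np.float64(-999.0)), (150, np.float64(-999.0))]
scene -20 maxw -155.0 [(50, np.float64(-154.0)), (70, np.float64(-154.0)), (90, np.float64(-154.0)), (110, np.float64(-154.0)), (130, np.float64(-999.0)), (150, np.float64(-999.0))]
scene 0 maxw -136.0 [(50, np.float64(-133.0)), (70, np.float64(-133.0)), (90, np.float64(-133.0)), (110, np.float64(-146.0)), (130, np.float64(-999.0)), (150, np.float64(-999.0))]
scene 20 maxw -120.0 [(50, np.float64(-117.0)), (70, np.float64(-117.0)), (90, np.float64(-117.0)), (110, np.float64(-131.0)), (130, np.float64(-999.0)), (150, np.float64(-999.0))]
scene 40 maxw -105.0 [(50, np.float64(-105.0)), (70, np.float64(-105.0)), (90, np.float64(-105.0)), (110, np.float64(-128.0)), (130, np.float64(-999.0)), (150, np.float64(-999.0))]
scene 60 maxw -95.0 [(50, np.float64(-94.0)), (70, np.float64(-94.0)), (90, np.float64(-96.0)), (110, np.float64(-999.0)), (130, np.float64(-999.0)), (150, np.float64(-999.0))]
scene 80 maxw -84
[... 2883 characters left out ...]
np.float64(-60.0)), (70, np.float64(-60.0)), (90, np.float64(-68.0)), (110, np.float64(-999.0)), (130, np.float64(-999.0)), (150, np.float64(-999.0))]
side 160 maxw -56.0 [(50, np.float64(-55.0)), (70, np.float64(-56.0)), (90, np.float64(-72.0)), (110, np.float64(-999.0)), (130, np.float64(-999.0)), (150, np.float64(-999.0))]
side 180 maxw -54.0 [(50, np.float64(-53.0)), (70, np.float64(-53.0)), (90, np.float64(-71.0)), (110, np.float64(-999.0)), (130, np.float64(-999.0)), (150, np.float64(-999.0))]
side 200 maxw -51.0 [(50, np.float64(-49.0)), (70, np.float64(-49.0)), (90, np.float64(-999.0)), (110, np.float64(-999.0)), (130, np.float64(-999.0)), (150, np.float64(-999.0))]
151.8249887908546
```

View pics/scene0z.png

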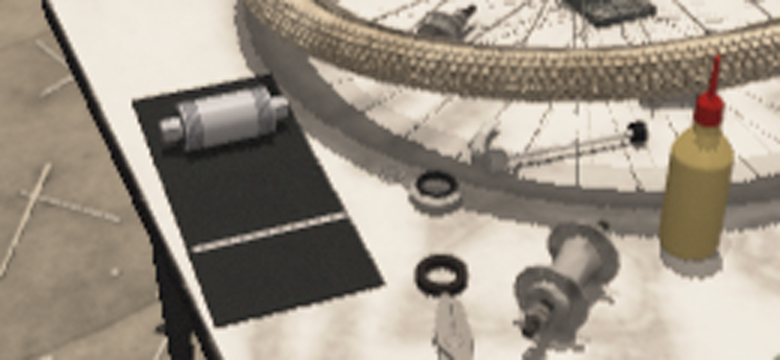

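View pics/side0z.png

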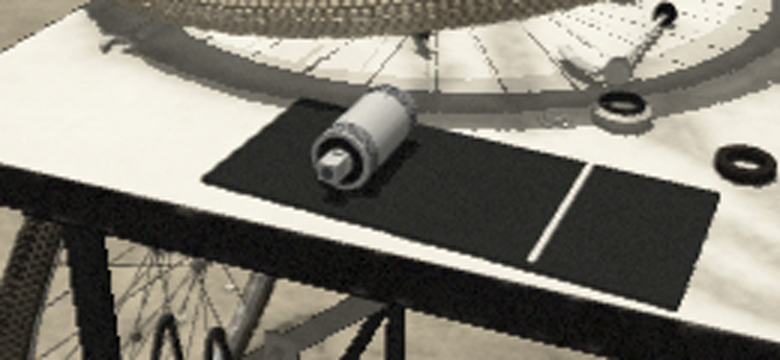

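The cartridge is about 120 mm beyond the line, and its axis is within about 1° of the line's. The rim is at least 60 mm from the mat's middle and below about 100 mm high there, so there's room. I'll turn the tool to match the mat and move over.

```bash
python3 -m jog '[{"wz":0.25,"dz":-0.1,"dy":-0.4,"jaw":-0.2},{"wz":0.25,"dz":-0.1,"dy":-0.6},{"wz":0.25,"dz":-0.1,"dy":-0.6},{"wz":0.25,"dz":-0.1,"dy":-0.6},{"wz":0.25,"dy":-0.6},{"wz":0.25,"dy":-0.6},{"dy":-0.8},{"dy":-0.8},{"dy":-0.8},{"dy":-0.8}]'
```

```text
$[0]: bad value
```

```bash
python3 -m jog '[{"dx":0,"dy":-0.4,"dz":-0.1,"wx":0,"wy":0,"wz":0.25,"jaw":-0.2},{"dx":0,"dy":-0.6,"dz":-0.1,"wx":0,"wy":0,"wz":0.25,"jaw":-0.2},{"dx":0,"dy":-0.6,"dz":-0.1,"wx":0,"wy":0,"wz":0.25,"jaw":-0.2},{"dx":0,"dy":-0.6,"dz":-0.1,"wx":0,"wy":0,"wz":0.25,"jaw":-0.2},{"dx":0,"dy":-0.6,"dz":0,"wx":0,"wy":0,"wz":0.25,"jaw":-0.2},{"dx":0,"dy":-0.6,"dz":0,"wx":0,"wy":0,"wz":0.25,"jaw":-0.2}]'
```

```text
clock: 0.7
eef_pos: [234.6, -346.5, 271.8]
ee_rot: [-3.139, 0.002, -0.36]
contact_force: [0.9, -0.7, 0.3]
opening: 34.1
```

```bash
python3 -m jog '[{"dx":0.8,"dy":-0.5,"dz":0,"wx":0,"wy":0,"wz":-0.06,"jaw":-0.2},{"dx":0.8,"dy":-0.5,"dz":0,"wx":0,"wy":0,"wz":0,"jaw":-0.2},{"dx":0.7,"dy":-0.6,"dz":0,"wx":0,"wy":0,"wz":0,"jaw":-0.2},{"dx":0.4,"dy":-0.8,"dz":0,"wx":0,"wy":0,"wz":0,"jaw":-0.2},{"dx":0,"dy":-0.9,"dz":0,"wx":0,"wy":0,"wz":0,"jaw":-0.2},{"dx":0,"dy":-0.9,"dz":0,"wx":0,"wy":0,"wz":0,"jaw":-0.2},{"dx":0,"dy":-0.9,"dz":0,"wx":0,"wy":0,"wz":0,"jaw":-0.2},{"dx":0,"dy":-0.9,"dz":0,"wx":0,"wy":0,"wz":0,"jaw":-0.2},{"dx":0,"dy":-0.9,"dz":0,"wx":0,"wy":0,"wz":0,"jaw":-0.2},{"dx":0,"dy":-0.9,"dz":0,"wx":0,"wy":0,"wz":0,"jaw":-0.2}]'
```

```text
clock: 1.7
eef_pos: [497.7, -10.2, 271.0]
ee_rot: [-3.14, 0.006, -0.339]
contact_force: [1.0, -1.2, 0.2]
opening: 34.0
```

```bash
python3 -m jog '[{"dx":-0.2,"dy":-0.9,"dz":0,"wx":0,"wy":0,"wz":0,"jaw":-0.2},{"dx":-0.2,"dy":-0.9,"dz":0,"wx":0,"wy":0,"wz":0,"jaw":-0.2},{"dx":-0.2,"dy":-0.9,"dz":0,"wx":0,"wy":0,"wz":0,"jaw":-0.2},{"dx":-0.2,"dy":-0.9,"dz":0,"wx":0,"wy":0,"wz":0,"jaw":-0.2},{"dx":-0.2,"dy":-0.9,"dz":0,"wx":0,"wy":0,"wz":0,"jaw":-0.2},{"dx":0,"dy":-0.5,"dz":0,"wx":0,"wy":0,"wz":0,"jaw":-0.2},{"dx":0,"dy":0,"dz":0,"wx":0,"wy":0,"wz":0,"jaw":-0.2}]'
cat > w.py <<'E'
from h import *
import sys
T=toolpose();p,d=viewer.snapshot("wrist");n=sys.argv[1]
cv2.imwrite(f"pics/wrist{n}.png",p[:,:,::-1]);np.savez(f"pics/wrist{n}.npz",d=d,T=T)
print(np.round(T[:3,3],1),telemetry.observe()["clock"])
E
python3 w.py 1
```

```text
clock: 2.4
eef_pos: [532.3, 260.2, 269.2]
ee_rot: [-3.141, 0.009, -0.331]
contact_force: [0.2, -0.5, -1.1]
opening: 34.2
[532.3 260.2 269.2] 2.45
```

View pics/wrist1.png

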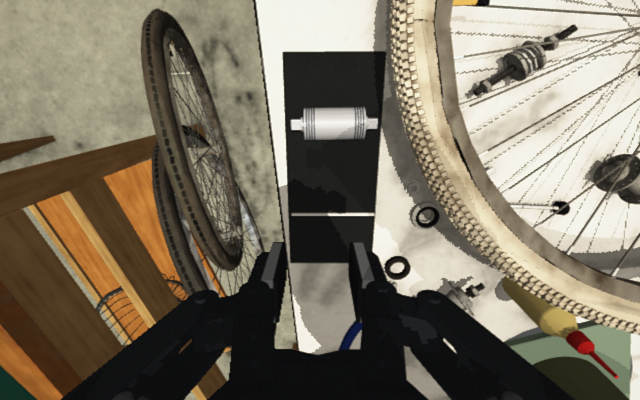

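The wrist view shows the cartridge at (334,123) and the line from (291,214) to (375,214), with the fingertips at (275,245) and (358,245). Both lie parallel in the image. Next I'll measure them.

```bash
cat > mw.py <<'E'
from h import *
import sys
n=sys.argv[1]
p=cv2.imread(f"pics/wrist{n}.png");f=np.load(f"pics/wrist{n}.npz");d,T=f["d"],f["T"]
P=cloud("wrist",d,T);z=P[...,2];g=p.max(-1)
near=(np.hypot(P[...,0]-510,P[...,1]-248)<190)&(d>0)
vv,uu=np.mgrid[:400,:640]
# line: bright on mat
m=near&(g>110)&(abs(z-4)<8)&(abs((P[...,0]-453.3)*.947-(P[...,1]-266.3)*.322)<14)&(abs((P[...,0]-453.3)*.322+(P[...,1]-266.3)*.947)<66)
nn,l,st,ce=cv2.connectedComponentsWithStats(m.astype(np.uint8))
o=yl=None
if nn>1:
    i=1+np.argmax(st[1:,4]);q=ray("wrist",np.argwhere(l==i)[:,::-1],4,T)[:,:2];print("line",st[i].tolist(),rect(q),q.mean(0))
m=near&(z>12)&(z<60)
nn,l,st,ce=cv2.connectedComponentsWithStats(m.astype(np.uint8))
o=np.array([453.3,266.3]);a=np.radians(-18.8);ex=np.array([np.cos(a),np.sin(a)]);ey=np.array([-ex[1],ex[0]])
for i in range(1,nn):
    if st[i,4]>300:
        Q=P[l==i];t=Q[Q[:,2]>np.percentile(Q[:,2],90)-6]
        r=rect(Q[:,:2]);c=np.array(r[0])-o
        print("obj",st[i].tolist(),r,"zmax",Q[:,2].max(),"top",t.mean(0).round(1),"rel line u,w",c@ex,c@ey,"top u",(t.mean(0)[:2]-o)@ex)
E
python3 mw.py 1
```

```text
line [292, 203, 87, 20, 294] (array([445.4, 263.6]), array([122.8,  28.9]), 78.39) [446.58234843 249.60161297]
obj [291, 107, 87, 34, 2266] (array([572.8, 226.4]), array([103.8,  38. ]), 72.07) zmax 44.13289118315049 top [573.4 226.2  40.6] rel line u,w 125.98298782352306 0.7394451014297659 top u 126.61326613812254
```

```bash
python3 - <<'E'
from h import *
p=cv2.imread("pics/wrist1.png");f=np.load("pics/wrist1.npz");T=f["T"];g=p.max(-1)
print(g[205:224,[300,330,365]].T)
m=np.zeros_like(g);m[210:219,288:379]=g[210:219,288:379]>120
nn,l,st,ce=cv2.connectedComponentsWithStats(m);i=1+np.argmax(st[1:,4]);print(st[i])
a=np.argwhere(l==i)[:,::-1]
ends=[a[a[:,0]<300].mean(0),a[a[:,0]>365].mean(0)]
q=ray("wrist",a,4,T)[:,:2];print(rect(q),ray("wrist",ends,4,T))
# cartridge axis: mask in pixel → project body mid at z 23
v=g.copy()
z=cloud("wrist",f["d"],T)
Q=z[(z[...,2]>12)&(z[...,2]<60)&(np.hypot(z[...,0]-572,z[...,1]-228)<70)]
# fit cylinder axis on top points
from scipy.optimize import least_squares
Q=Q[abs((Q[:,0]-572)*.322+(Q[:,1]-228)*.947)<33]
def r(k):
    x,y,zc,ph=k;dx=np.array([np.cos(ph),np.sin(ph)]) # normal dir
    u=(Q[:,:2]-[x,y*0+226])@dx
    return np.hypot(u,Q[:,2]-zc)-19
s=least_squares(lambda k:r([k[0],0,k[1],k[2]]),[572,23,-.33],loss='soft_l1');print(s.x,np.degrees(s.x[2]),abs(s.fun).mean())
E
```

```text
[[ 19  18  18  21  19  17  19  46 112 148 136  38  16  20  19  18  19  17
   20]
 [ 20  17  20  18  22  29  36  85 196 248 241  78  28  31  19  20  18  18
   17]
 [ 29  28  29  27  29  27  34 110 229 251 246  82  28  35  35  33  35  32
   34]]
[292 210  87   9 250]
(array([450.4, 262.8]), array([123. ,  12.3]), 71.07) [[467.99698071 316.45831956   4.        ]
 [432.56751374 210.75468554   4.        ]]
[ 5.72655697e+02  2.33138362e+01 -3.14709788e-01] -18.03154260412227 0.47763751940840576
```

```bash
python3 -m jog '[{"dx":0.6,"dy":0.2,"dz":0.5,"wx":0,"wy":0,"wz":0,"jaw":-0.2},{"dx":0.56,"dy":0.18,"dz":0.6,"wx":0,"wy":0,"wz":0,"jaw":-0.2},{"dx":0,"dy":0,"dz":0.8,"wx":0,"wy":0,"wz":0,"jaw":-0.2},{"dx":0,"dy":0,"dz":0.8,"wx":0,"wy":0,"wz":0,"jaw":-0.2},{"dx":0,"dy":0,"dz":0.6,"wx":0,"wy":0,"wz":0,"jaw":-0.2},{"dx":0,"dy":0,"dz":0.2,"wx":0,"wy":0,"wz":0,"jaw":-0.2},{"dx":0,"dy":0,"dz":0,"wx":0,"wy":0,"wz":0,"jaw":-0.2}]'
python3 w.py 2; python3 - <<'E'
from h import *
p,d=viewer.snapshot("side");cv2.imwrite("pics/side2.png",cv2.resize(p[120:320,200:460,::-1],None,fx=3,fy=3))
E
```

```text
clock: 3.15
eef_pos: [581.5, 213.4, 89.3]
ee_rot: [3.14, 0.006, -0.338]
contact_force: [-0.2, 0.5, -0.1]
opening: 34.3
[581.5 213.4  89.3] 3.2
```

View pics/wrist2.png

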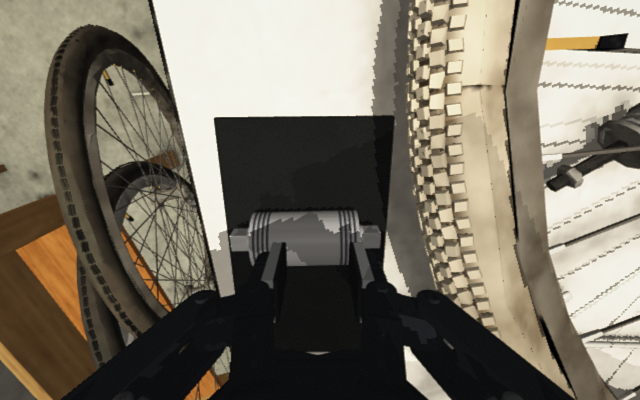

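View pics/side2.png

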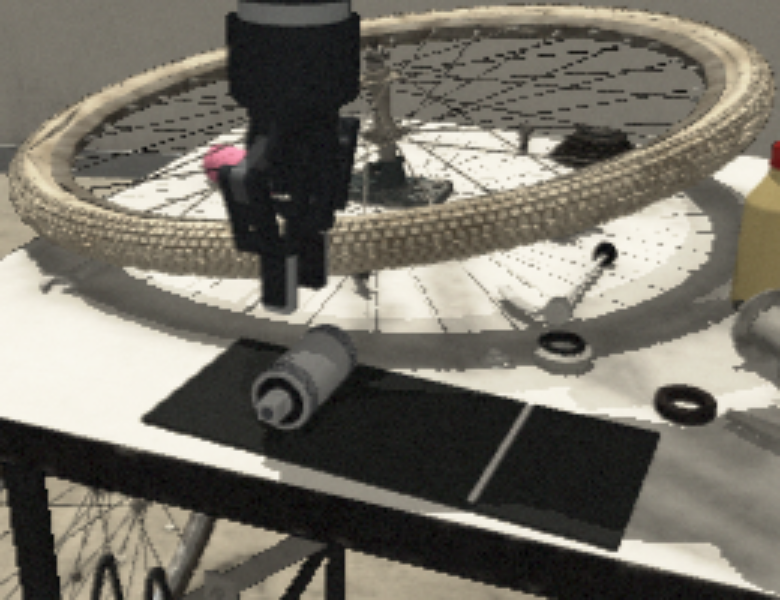

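The side picture shows the tips hanging just above and beyond the cartridge. The wrist view shows the finger pair about 9 mm right of its middle: 320 against 305 px. I'll correct that and lower the tips.

```bash
python3 -m jog '[{"dx":-0.06,"dy":-0.19,"dz":0.2,"wx":0,"wy":0,"wz":0,"jaw":-0.2},{"dx":0,"dy":0,"dz":0.15,"wx":0,"wy":0,"wz":0,"jaw":-0.2},{"dx":0,"dy":0,"dz":0,"wx":0,"wy":0,"wz":0,"jaw":-0.2}]'; python3 -m jog '[{"dx":0,"dy":0,"dz":0.06,"wx":0,"wy":0,"wz":0,"jaw":-0.2},{"dx":0,"dy":0,"dz":0,"wx":0,"wy":0,"wz":0,"jaw":-0.2}]'
```

```text
clock: 3.55
eef_pos: [583.7, 225.8, 75.5]
ee_rot: [-3.138, 0.001, -0.337]
contact_force: [0.1, -0.3, -0.7]
opening: 34.1
clock: 3.75
eef_pos: [583.8, 226.1, 72.6]
ee_rot: [-3.138, 0.001, -0.337]
contact_force: [0.2, -0.9, -0.3]
opening: 34.0
```

```bash
python3 -m jog '[{"dx":-0.03,"dy":0.05,"dz":0.09,"wx":0,"wy":0,"wz":0,"jaw":-0.2},{"dx":0,"dy":0,"dz":0.04,"wx":0,"wy":0,"wz":0,"jaw":-0.2}]';for i in 1; do python3 -m jog '[{"dx":0,"dy":0,"dz":0.04,"wx":0,"wy":0,"wz":0,"jaw":-0.2}]'; done;  python3 -m jog '[{"dx":0,"dy":0,"dz":0.03,"wx":0,"wy":0,"wz":0,"jaw":-0.2}]'
```

```text
clock: 3.95
eef_pos: [581.6, 224.0, 66.1]
ee_rot: [-3.137, 0.0, -0.337]
contact_force: [0.0, 0.5, 0.3]
opening: 34.0
clock: 4.05
eef_pos: [581.6, 223.9, 64.0]
ee_rot: [-3.137, 0.0, -0.337]
contact_force: [-0.9, 0.6, -0.3]
opening: 34.2
clock: 4.15
eef_pos: [581.9, 223.8, 62.7]
ee_rot: [-3.137, -0.0, -0.337]
contact_force: [-0.9, -1.5, 21.9]
opening: 34.0
```

Contact at TCP z ≈ 62.7 with 22 N. I'll start the first stroke.

```bash
python3 -m jog '[{"dx":-0.12,"dy":0,"dz":0.01,"wx":0,"wy":0,"wz":0,"jaw":-0.2},{"dx":-0.12,"dy":0,"dz":0.01,"wx":0,"wy":0,"wz":0,"jaw":-0.2}]'; python3 -m jog '[{"dx":-0.12,"dy":0,"dz":0.01,"wx":0,"wy":0,"wz":0,"jaw":-0.2},{"dx":-0.12,"dy":0,"dz":0.01,"wx":0,"wy":0,"wz":0,"jaw":-0.2}]';python3 w.py 3; python3 - <<'E'
from h import *
p,d=viewer.snapshot("side");cv2.imwrite("pics/side3.png",p[:,:,::-1]);cv2.imwrite("pics/side3z.png",cv2.resize(p[120:320,200:460,::-1],None,fx=3,fy=3));np.save("pics/side3.npy",d)
E
```

```text
clock: 4.35
eef_pos: [572.3, 226.8, 63.1]
ee_rot: [-3.136, -0.005, -0.338]
contact_force: [-0.6, -2.4, 8.7]
opening: 34.3
clock: 4.55
eef_pos: [561.7, 230.2, 63.1]
ee_rot: [-3.135, -0.007, -0.339]
contact_force: [-0.1, -2.1, 8.5]
opening: 34.0
[561.7 230.2  63.1] 4.6
```

View pics/wrist3.png

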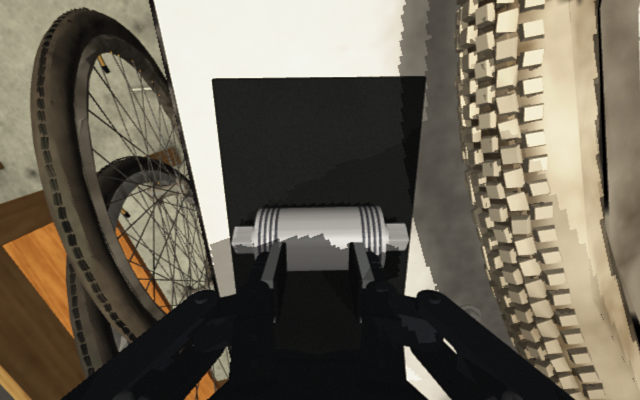

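View pics/side3z.png

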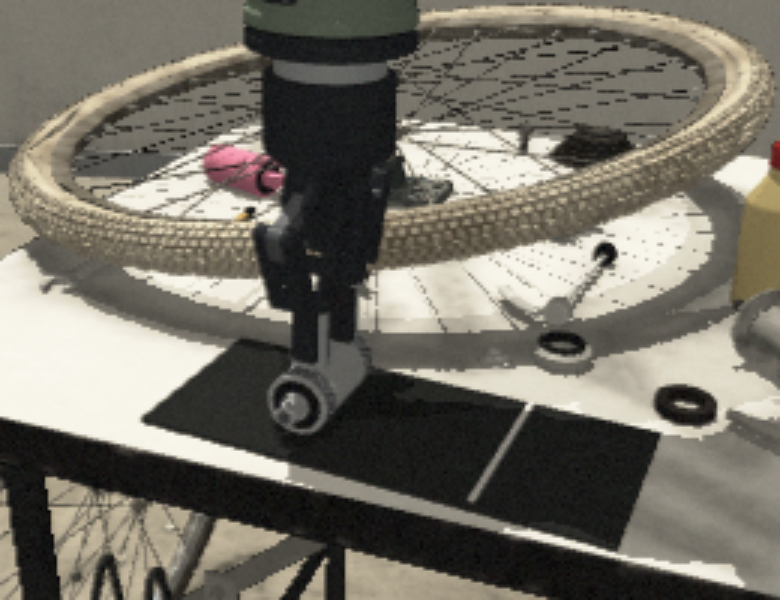

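The cartridge rolls: its stub has turned and it has moved about 10 mm. I'll continue the stroke, then lift, return and re-contact.

```bash
python3 -m jog '[{"dx":-0.12,"dy":0,"dz":0.01,"wx":0,"wy":0,"wz":0,"jaw":-0.2},{"dx":-0.12,"dy":0,"dz":0.01,"wx":0,"wy":0,"wz":0,"jaw":-0.2},{"dx":-0.12,"dy":0,"dz":0.01,"wx":0,"wy":0,"wz":0,"jaw":-0.2}]'; python3 -m jog '[{"dx":0,"dy":0,"dz":-0.12,"wx":0,"wy":0,"wz":0,"jaw":-0.2},{"dx":0.2,"dy":0,"dz":-0.04,"wx":0,"wy":0,"wz":0,"jaw":-0.2},{"dx":0.16,"dy":0,"dz":0,"wx":0,"wy":0,"wz":0,"jaw":-0.2},{"dx":0,"dy":0,"dz":0,"wx":0,"wy":0,"wz":0,"jaw":-0.2}]'; python3 w.py 4; python3 mw.py 4
```

```text
clock: 4.95
eef_pos: [545.5, 235.6, 62.8]
ee_rot: [-3.135, -0.01, -0.34]
contact_force: [0.1, -0.5, 4.6]
opening: 34.0
clock: 5.35
eef_pos: [564.5, 228.9, 72.0]
ee_rot: [-3.134, -0.011, -0.339]
contact_force: [-0.5, -0.2, -0.4]
opening: 34.1
[564.5 228.9  72. ] 5.4
line [316, 353, 4, 1, 4] (array([454.1, 269.5]), array([2.5, 0. ]), 70.98) [454.06003028 269.49569237]
obj [238, 222, 165, 61, 6160] (array([556.6, 232.1]), array([104.9,  39.5]), 70.73) zmax 59.9939066015051 top [557.6 231.5  41.7] rel line u,w 108.81035534683492 0.9146416213549657 top u 109.91591426159317
```

View pics/wrist4.png

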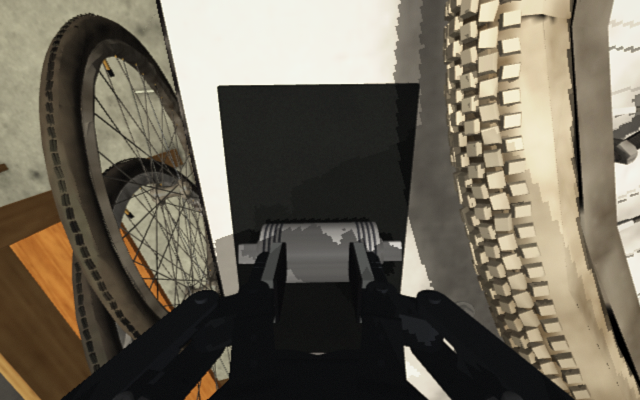

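```bash
python3 -m jog '[{"dx":0,"dy":0,"dz":0.15,"wx":0,"wy":0,"wz":0,"jaw":-0.2},{"dx":0,"dy":0,"dz":0.03,"wx":0,"wy":0,"wz":0,"jaw":-0.2},{"dx":0,"dy":0,"dz":0.02,"wx":0,"wy":0,"wz":0,"jaw":-0.2}]'; python3 -m jog '[{"dx":-0.12,"dy":0,"dz":0.01,"wx":0,"wy":0,"wz":0,"jaw":-0.2},{"dx":-0.12,"dy":0,"dz":0.01,"wx":0,"wy":0,"wz":0,"jaw":-0.2},{"dx":-0.12,"dy":0,"dz":0.01,"wx":0,"wy":0,"wz":0,"jaw":-0.2},{"dx":-0.12,"dy":0,"dz":0.01,"wx":0,"wy":0,"wz":0,"jaw":-0.2},{"dx":-0.12,"dy":0,"dz":0.01,"wx":0,"wy":0,"wz":0,"jaw":-0.2},{"dx":-0.12,"dy":0,"dz":0.01,"wx":0,"wy":0,"wz":0,"jaw":-0.2},{"dx":-0.12,"dy":0,"dz":0.01,"wx":0,"wy":0,"wz":0,"jaw":-0.2}]'; 
```

```text
clock: 5.7
eef_pos: [565.2, 228.7, 61.7]
ee_rot: [-3.134, -0.013, -0.34]
contact_force: [2.0, -3.8, 28.2]
opening: 34.1
clock: 6.4
eef_pos: [531.0, 239.8, 62.8]
ee_rot: [-3.13, -0.028, -0.343]
contact_force: [-0.5, -3.3, 17.2]
opening: 34.0
```

```bash
python3 -m jog '[{"dx":0,"dy":0,"dz":-0.14,"wx":0,"wy":0,"wz":0,"jaw":-0.2},{"dx":0.2,"dy":0,"dz":-0.04,"wx":-0.02,"wy":-0.05,"wz":0,"jaw":-0.2},{"dx":0.16,"dy":0,"dz":0,"wx":0,"wy":0,"wz":0,"jaw":-0.2},{"dx":0,"dy":0,"dz":0,"wx":0,"wy":0,"wz":0,"jaw":-0.2}]'; python3 w.py 5; python3 mw.py 5
```

```text
clock: 6.8
eef_pos: [547.2, 234.1, 71.9]
ee_rot: [-3.141, -0.001, -0.341]
contact_force: [0.4, -0.7, 0.3]
opening: 33.9
[547.2 234.1  71.9] 6.85
line [275, 334, 86, 4, 319] (array([452.3, 268.9]), array([69.3,  3.1]), 70.48) [451.50101369 267.12523659]
obj [237, 222, 165, 61, 6337] (array([539.2, 237.3]), array([104.2,  39.7]), 70.92) zmax 59.99914598225047 top [539.8 237.   41.9] rel line u,w 90.66287660562317 0.22979467694571598 top u 91.28618718039358
```

```bash
python3 -m jog '[{"dx":0.02,"dy":0,"dz":0.15,"wx":0,"wy":0,"wz":0,"jaw":-0.2},{"dx":0,"dy":0,"dz":0.02,"wx":0,"wy":0,"wz":0,"jaw":-0.2},{"dx":0,"dy":0,"dz":0.02,"wx":0,"wy":0,"wz":0,"jaw":-0.2}]'; python3 -m jog '[{"dx":-0.12,"dy":0,"dz":0.01,"wx":0,"wy":0,"wz":0,"jaw":-0.2},{"dx":-0.12,"dy":0,"dz":0.01,"wx":0,"wy":0,"wz":0,"jaw":-0.2},{"dx":-0.12,"dy":0,"dz":0.01,"wx":0,"wy":0,"wz":0,"jaw":-0.2},{"dx":-0.12,"dy":0,"dz":0.01,"wx":0,"wy":0,"wz":0,"jaw":-0.2},{"dx":-0.12,"dy":0,"dz":0.01,"wx":0,"wy":0,"wz":0,"jaw":-0.2},{"dx":-0.12,"dy":0,"dz":0.01,"wx":0,"wy":0,"wz":0,"jaw":-0.2},{"dx":-0.12,"dy":0,"dz":0.01,"wx":0,"wy":0,"wz":0,"jaw":-0.2}]';  python3 -m jog '[{"dx":0,"dy":0,"dz":-0.14,"wx":0,"wy":0,"wz":0,"jaw":-0.2},{"dx":0.2,"dy":0,"dz":-0.04,"wx":-0.02,"wy":-0.05,"wz":0,"jaw":-0.2},{"dx":0.16,"dy":0,"dz":0,"wx":0,"wy":0,"wz":0,"jaw":-0.2},{"dx":0,"dy":0,"dz":0,"wx":0,"wy":0,"wz":0,"jaw":-0.2}]'; python3 w.py 6; python3 mw.py 6
```

```text
clock: 7.15
eef_pos: [547.4, 234.1, 61.6]
ee_rot: [-3.14, -0.001, -0.341]
contact_force: [2.0, -3.4, 27.1]
opening: 33.9
clock: 7.85
eef_pos: [511.2, 245.8, 62.9]
ee_rot: [-3.137, -0.015, -0.343]
contact_force: [-0.6, -2.9, 13.6]
opening: 34.6
clock: 8.25
eef_pos: [527.6, 240.2, 72.6]
ee_rot: [3.136, 0.012, -0.342]
contact_force: [0.5, -1.2, 0.3]
opening: 34.2
[527.6 240.2  72.6] 8.3
line [281, 311, 74, 5, 293] (array([451.5, 268. ]), array([58.2,  3.9]), 70.12) [451.81530397 267.98179081]
obj [236, 221, 164, 62, 6260] (array([519. , 243.9]), array([103.7,  40.5]), 70.0) zmax 59.99673457191068 top [519.4 243.5  41.7] rel line u,w 69.41360796276469 -0.0320872499470323 top u 69.95062410856963
obj [468, 298, 47, 38, 675] (array([414. , 139.1]), array([34.5, 26.7]), 30.8) zmax 17.596925334339943 top [413.8 139.   14.6] rel line u,w 3.788880510774136 -133.07882770927569 top u 3.683504385917205
```

```bash
python3 -m jog '[{"dx":0.02,"dy":0,"dz":0.15,"wx":0.02,"wy":0,"wz":0,"jaw":-0.2},{"dx":0,"dy":0,"dz":0.03,"wx":0,"wy":0,"wz":0,"jaw":-0.2},{"dx":0,"dy":0,"dz":0.02,"wx":0,"wy":0,"wz":0,"jaw":-0.2}]'; python3 -m jog '[{"dx":-0.12,"dy":0,"dz":0.01,"wx":0,"wy":0,"wz":0,"jaw":-0.2},{"dx":-0.12,"dy":0,"dz":0.01,"wx":0,"wy":0,"wz":0,"jaw":-0.2},{"dx":-0.12,"dy":0,"dz":0.01,"wx":0,"wy":0,"wz":0,"jaw":-0.2},{"dx":-0.12,"dy":0,"dz":0.01,"wx":0,"wy":0,"wz":0,"jaw":-0.2},{"dx":-0.12,"dy":0,"dz":0.01,"wx":0,"wy":0,"wz":0,"jaw":-0.2},{"dx":-0.12,"dy":0,"dz":0.01,"wx":0,"wy":0,"wz":0,"jaw":-0.2},{"dx":-0.12,"dy":0,"dz":0.01,"wx":0,"wy":0,"wz":0,"jaw":-0.2}]';  python3 -m jog '[{"dx":0,"dy":0,"dz":-0.14,"wx":0,"wy":0,"wz":0,"jaw":-0.2},{"dx":0.2,"dy":0,"dz":-0.04,"wx":0,"wy":0,"wz":0,"jaw":-0.2},{"dx":0.16,"dy":0,"dz":0,"wx":0,"wy":0,"wz":0,"jaw":-0.2},{"dx":0,"dy":0,"dz":0,"wx":0,"wy":0,"wz":0,"jaw":-0.2}]'; python3 w.py 7; python3 mw.py 7
```

```text
clock: 8.6
eef_pos: [527.4, 240.3, 61.6]
ee_rot: [-3.136, 0.011, -0.341]
contact_force: [2.3, -0.8, 21.3]
opening: 34.0
clock: 9.3
eef_pos: [490.9, 252.2, 63.0]
ee_rot: [-3.132, -0.001, -0.345]
contact_force: [-0.4, -2.8, 11.9]
opening: 34.0
clock: 9.7
eef_pos: [509.1, 245.7, 72.6]
ee_rot: [-3.132, -0.001, -0.344]
contact_force: [0.9, 0.3, -0.8]
opening: 34.3
[509.1 245.7  72.6] 9.75
line [284, 292, 67, 5, 332] (array([452.1, 268.4]), array([51.1,  3.7]), 70.72) [452.08277899 268.39624967]
obj [238, 224, 162, 62, 5905] (array([499.7, 250.4]), array([103.3,  43.2]), 70.38) zmax 59.975082059659115 top [499.5 250.1  41.7] rel line u,w 49.04855022353342 -0.0985949771438718 top u 48.97417860030956
obj [472, 279, 51, 42, 990] (array([410. , 143.2]), array([33.9, 35.2]), 59.45) zmax 17.756195373096062 top [411.2 142.9  14.7] rel line u,w -1.3190058801337448 -130.48662852372337 top u -0.08281193360623576
```

View pics/wrist7.png

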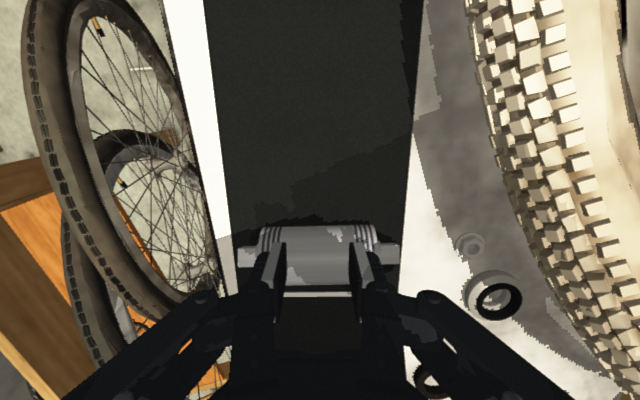

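The wrist view shows the cartridge at (318,240), parallel to the line now visible at row 293 between the fingers, with about 50 mm left. I'll do the next stroke.

```bash
python3 -m jog '[{"dx":0.01,"dy":0,"dz":0.15,"wx":-0.01,"wy":0,"wz":0,"jaw":-0.2},{"dx":0,"dy":0,"dz":0.03,"wx":0,"wy":0,"wz":0,"jaw":-0.2},{"dx":0,"dy":0,"dz":0.02,"wx":0,"wy":0,"wz":0,"jaw":-0.2}]'; python3 -m jog '[{"dx":-0.12,"dy":0,"dz":0.01,"wx":0,"wy":0,"wz":0,"jaw":-0.2},{"dx":-0.12,"dy":0,"dz":0.01,"wx":0,"wy":0,"wz":0,"jaw":-0.2},{"dx":-0.12,"dy":0,"dz":0.01,"wx":0,"wy":0,"wz":0,"jaw":-0.2},{"dx":-0.12,"dy":0,"dz":0.01,"wx":0,"wy":0,"wz":0,"jaw":-0.2},{"dx":-0.12,"dy":0,"dz":0.01,"wx":0,"wy":0,"wz":0,"jaw":-0.2},{"dx":-0.12,"dy":0,"dz":0.01,"wx":0,"wy":0,"wz":0,"jaw":-0.2},{"dx":-0.12,"dy":0,"dz":0.01,"wx":0,"wy":0,"wz":0,"jaw":-0.2}]';  python3 -m jog '[{"dx":0,"dy":0,"dz":-0.14,"wx":0,"wy":0,"wz":0,"jaw":-0.2},{"dx":0.2,"dy":0,"dz":-0.04,"wx":-0.01,"wy":-0.03,"wz":0,"jaw":-0.2},{"dx":0.16,"dy":0,"dz":0,"wx":0,"wy":0,"wz":0,"jaw":-0.2},{"dx":0,"dy":0,"dz":0,"wx":0,"wy":0,"wz":0,"jaw":-0.2}]'; python3 w.py 8; python3 mw.py 8
```

```text
clock: 10.05
eef_pos: [509.0, 245.7, 61.2]
ee_rot: [-3.138, -0.0, -0.344]
contact_force: [1.9, -1.7, 14.3]
opening: 34.4
clock: 10.75
eef_pos: [474.6, 256.9, 62.9]
ee_rot: [-3.134, -0.015, -0.348]
contact_force: [-1.1, -3.7, 14.9]
opening: 34.4
clock: 11.15
eef_pos: [491.3, 251.1, 72.8]
ee_rot: [-3.139, 0.001, -0.346]
contact_force: [-0.6, 0.9, -0.9]
opening: 33.8
[491.3 251.1  72.8] 11.2
line [384, 250, 22, 35, 278] (array([436.7, 211.3]), array([14.9, 29.2]), 70.24) [435.17404494 208.46986148]
obj [236, 226, 164, 61, 5841] (array([481.9, 256.2]), array([105.1,  43.3]), 70.37) zmax 59.99850921606148 top [480.5 256.   41.7] rel line u,w 30.329052361137055 -0.34435864357594903 top u 29.019822516003636
obj [472, 253, 55, 46, 1077] (array([410.4, 142.5]), array([33.6, 37.6]), 6.92) zmax 17.933505175488904 top [411.  143.2  14.6] rel line u,w -0.714760189426134 -131.02037672771215 top u -0.32694920774322933
```

```bash
python3 -m jog '[{"dx":0.01,"dy":0,"dz":0.15,"wx":-0.01,"wy":0,"wz":0,"jaw":-0.2},{"dx":0,"dy":0,"dz":0.03,"wx":0,"wy":0,"wz":0,"jaw":-0.2},{"dx":0,"dy":0,"dz":0.02,"wx":0,"wy":0,"wz":0,"jaw":-0.2}]'; python3 -m jog '[{"dx":-0.12,"dy":0,"dz":0.01,"wx":0,"wy":0,"wz":0,"jaw":-0.2},{"dx":-0.12,"dy":0,"dz":0.01,"wx":0,"wy":0,"wz":0,"jaw":-0.2},{"dx":-0.12,"dy":0,"dz":0.01,"wx":0,"wy":0,"wz":0,"jaw":-0.2},{"dx":-0.12,"dy":0,"dz":0.01,"wx":0,"wy":0,"wz":0,"jaw":-0.2},{"dx":-0.12,"dy":0,"dz":0.01,"wx":0,"wy":0,"wz":0,"jaw":-0.2},{"dx":-0.12,"dy":0,"dz":0.01,"wx":0,"wy":0,"wz":0,"jaw":-0.2},{"dx":-0.12,"dy":0,"dz":0.01,"wx":0,"wy":0,"wz":0,"jaw":-0.2}]';  python3 -m jog '[{"dx":0,"dy":0,"dz":-0.14,"wx":0,"wy":0,"wz":0,"jaw":-0.2},{"dx":0,"dy":0,"dz":-1,"wx":-0.01,"wy":-0.03,"wz":0,"jaw":-0.2},{"dx":0,"dy":0,"dz":-1,"wx":0,"wy":0,"wz":0,"jaw":-0.2},{"dx":0,"dy":0,"dz":-1,"wx":0,"wy":0,"wz":0,"jaw":-0.2},{"dx":0,"dy":0,"dz":0,"wx":0,"wy":0,"wz":0,"jaw":-0.2}]'; python3 w.py 9; python3 mw.py 9;python3 - <<'E'
from h import *
for n in("scene","side"):
    p,d=viewer.snapshot(n);cv2.imwrite(f"pics/{n}9.png",p[:,:,::-1]);np.save(f"pics/{n}9.npy",d)
E
python3 m.py 9
```

```text
clock: 11.5
eef_pos: [490.4, 251.5, 61.4]
ee_rot: [3.138, 0.002, -0.346]
contact_force: [0.7, -0.4, 4.3]
opening: 34.2
clock: 12.2
eef_pos: [454.2, 263.3, 62.9]
ee_rot: [-3.141, -0.011, -0.35]
contact_force: [-0.0, -3.9, 13.5]
opening: 34.0
clock: 12.7
eef_pos: [453.0, 263.4, 224.6]
ee_rot: [3.135, 0.007, -0.35]
contact_force: [-0.0, 0.1, -1.9]
opening: 34.0
[453.  263.4 224.6] 12.75
line [363, 156, 7, 23, 103] (array([434.1, 208. ]), array([ 7.2, 27. ]), 73.32) [433.48844154 207.0789455 ]
obj [269, 153, 94, 37, 2625] (array([455.8, 264.6]), array([104.3,  37.4]), 72.4) zmax 44.60885593744405 top [456.3 264.2  40.5] rel line u,w 2.9144748321811065 -0.8036395041203953 top u 3.4907424139392003
obj [410, 154, 34, 32, 416] (array([408.2, 142.6]), array([36.7, 37.4]), 23.33) zmax 18.302004588872535 top [409.7 142.7  14.8] rel line u,w -2.8296151312037017 -131.63469633120772 top u -1.4441201838357594
scene [[225, 225, 64, 58, 1847], [243, 273, 61, 36, 1253]]
mat (array([510.5, 248.3]), array([121.2, 286.9]), 70.96)
cyl? [246, 258, 47, 23, 657] (array([451. , 266.2]), array([104.4,  36. ]), 68.89) 43.56048267734343 [451.82461878 266.46508054  39.20036211]
side [[248, 233, 165, 71, 5079], [181, 256, 238, 59, 1089]]
mat (array([568.7, 244.3]), array([167.6, 425.2]), 75.18)
line? [184, 233, 235, 77, 2350] (array([566.6, 241.9]), array([148.2, 422. ]), 74.91) [620.11713638 272.78765721]
line? [356, 278, 11, 10, 22] (array([466.7, 304.4]), array([31.8,  6.8]), 61.61) [466.72789837 305.80106858]
cyl? [349, 241, 33, 38, 796] (array([459.3, 271.5]), array([91.1, 37.8]), 71.95) 43.910184003453594 [456.85534372 269.35823085  40.26448509]
```

View pics/wrist9.png

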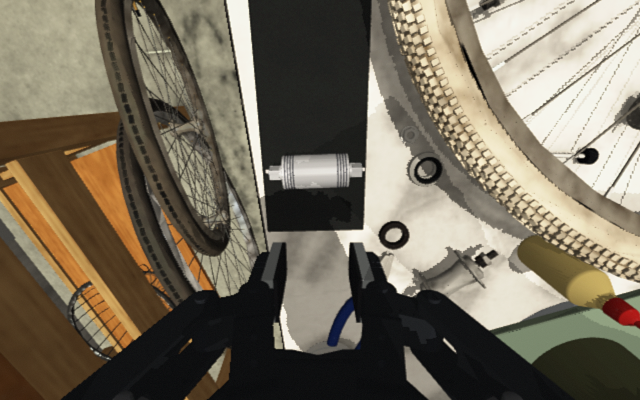

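View pics/side9z.png

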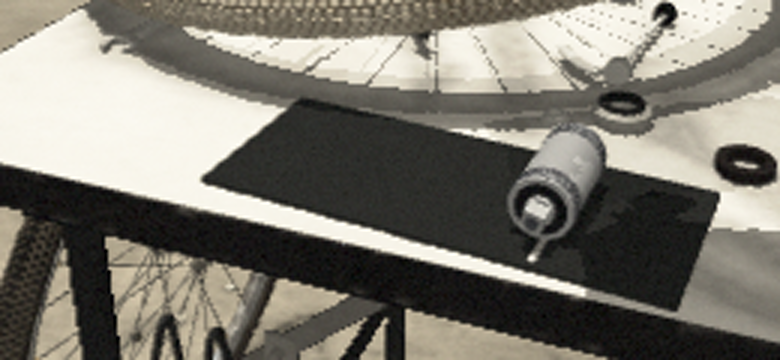

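The wrist view shows the cartridge now at (315,172), nearly over the line. The side view shows the line's left tip just beside the stub, at zoomed (533,255). It went further than expected (26 mm), so I'll measure precisely.

```bash
cat > fit.py <<'E'
from h import *
from scipy.optimize import least_squares
import sys
n9=sys.argv[1]; cx,cy=map(float,sys.argv[2:4])
def linefit(n,img,c=(453,266)):
    p=cv2.imread(img);g=p.max(-1).astype(float);d=np.load(img.replace('png','npy'));P=cloud(n,d)
    u=(P[...,0]-c[0])*.9475-(P[...,1]-c[1])*.3198;w=(P[...,0]-c[0])*.3198+(P[...,1]-c[1])*.9475
    m=(abs(u)<9)&(abs(w)<50);wt=np.clip(g-50,0,None)*m
    a=np.argwhere(wt>0);q=ray(n,a[:,::-1],4)[:,:2];k=wt[wt>0]
    o=(q*k[:,None]).sum(0)/k.sum();C=((q-o)*k[:,None]).T@(q-o);e=np.linalg.eigh(C)[1][:,1]
    return o,np.degrees(np.arctan2(e[1],e[0]))%180
def cyl(P):
    Q=P[(P[...,2]>15)&(P[...,2]<60)&(np.hypot(P[...,0]-cx,P[...,1]-cy)<70)]
    w=(Q[:,0]-cx)*.3198+(Q[:,1]-cy)*.9475;Q=Q[abs(w)<32]
    f=lambda k:np.hypot((Q[:,0]-k[0])*np.cos(k[2])+(Q[:,1]-cy)*np.sin(k[2]),Q[:,2]-k[1])-19
    s=least_squares(f,[cx,23,-.33],loss='soft_l1');return s.x[0],s.x[1],np.degrees(s.x[2])+90
if __name__=="__main__":
    for n in("scene","side"):
        o,a=linefit(n,f"pics/{n}0.png");x,zc,b=cyl(cloud(n,np.load(f"pics/{n}{n9}.npy")))
        t=np.radians(a-90);print(n,"line",o.round(1),round(a,2),"cyl",round(x,1),cy,round(zc,1),round(b,2),"u=",round((x-o[0])*np.cos(t)+(cy-o[1])*np.sin(t),2))
    f=np.load(f"pics/wrist{n9}.npz");print("wrist cyl",cyl(cloud("wrist",f["d"],f["T"])))
    p=cv2.imread(f"pics/wrist{n9}.png");cv2.imwrite(f"pics/wrist{n9}z.png",cv2.resize(p[135:215,250:390],None,fx=5.5,fy=5.5,interpolation=cv2.INTER_NEAREST))
E
python3 fit.py 9 454.8 265.5
```

```text
scene line [452.9 266.7] 71.12 cyl 456.0 265.5 21.7 72.14 u= 3.27
side line [454.6 268. ] 72.42 cyl 457.7 265.5 23.5 72.04 u= 3.68
wrist cyl (np.float64(455.34623343425704), np.float64(23.313542006517295), np.float64(72.07415345244772))
```

```bash
python3 fit.py 9 454.8 265.5 >/dev/null; python3 - <<'E'
from h import *
f=np.load("pics/wrist9.npz");T=f["T"]
c=viewer.camera_model("wrist");K=c["intrinsics"];C=np.linalg.inv(T@c["tool_from_camera"])
a=np.radians(71.3);ey=np.array([np.cos(a),np.sin(a),0])
for w in(-59,-53,53,59):
    p=C[:3,:3]@(np.array([452.5,266,4])+w*ey)+C[:3,3];print(w,K[0,0]*p[0]/-p[2]+K[0,2],K[1,1]*p[1]/p[2]+K[1,2])
E
```

```text
-59 364.42273964532046 168.19322363303098
-53 359.4021222204188 168.31571021865383
53 270.71939397843505 170.47927769786628
59 265.7004571145416 170.6017232833168
```

View pics/wrist9z.png

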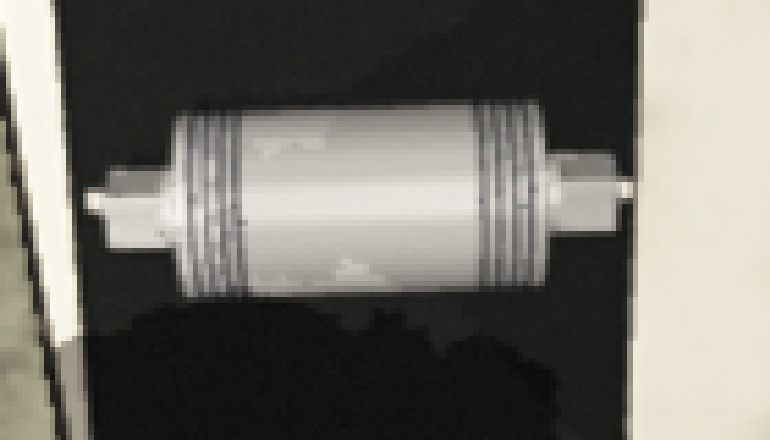

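All three cameras put the axis 3.3–4.0 mm beyond the line, tilted by about 0.5°. The remaining roll is 3.6 mm, so one short centred stroke of about 7 mm should do it.

```bash
python3 -m jog '[{"dx":0.1,"dy":-0.05,"dz":0.8,"wx":0,"wy":0,"wz":-0.04,"jaw":-0.2},{"dx":0,"dy":0,"dz":0.8,"wx":0.01,"wy":0.01,"wz":0,"jaw":-0.2},{"dx":0,"dy":0,"dz":0.7,"wx":0,"wy":0,"wz":0,"jaw":-0.2},{"dx":0,"dy":0,"dz":0.35,"wx":0,"wy":0,"wz":0,"jaw":-0.2},{"dx":0,"dy":0,"dz":0,"wx":0,"wy":0,"wz":0,"jaw":-0.2},{"dx":0,"dy":0,"dz":0,"wx":0,"wy":0,"wz":0,"jaw":-0.2}]'
```

```text
clock: 13.45
eef_pos: [452.5, 260.8, 76.4]
ee_rot: [3.127, 0.012, -0.329]
contact_force: [0.8, -0.5, -0.1]
opening: 34.1
```

```bash
python3 -m jog '[{"dx":0.11,"dy":-0.1,"dz":0,"wx":0.03,"wy":0.02,"wz":0,"jaw":-0.2},{"dx":0,"dy":0,"dz":0.12,"wx":0,"wy":0,"wz":0,"jaw":-0.2},{"dx":0,"dy":0,"dz":0,"wx":0,"wy":0,"wz":0,"jaw":-0.2}]'
```

```text
clock: 13.75
eef_pos: [460.6, 264.4, 71.6]
ee_rot: [-3.137, -0.001, -0.329]
contact_force: [-0.2, -0.1, 1.3]
opening: 34.1
```

```bash
python3 -m jog '[{"dx":0,"dy":0,"dz":0.13,"wx":0,"wy":0,"wz":0,"jaw":-0.2},{"dx":0,"dy":0,"dz":0.03,"wx":0,"wy":0,"wz":0,"jaw":-0.2}]'; python3 -m jog '[{"dx":0,"dy":0,"dz":0.02,"wx":0,"wy":0,"wz":0,"jaw":-0.2}]'
```

```text
clock: 13.95
eef_pos: [460.9, 264.7, 63.7]
ee_rot: [-3.136, -0.001, -0.328]
contact_force: [-0.0, -1.0, 0.5]
opening: 34.0
clock: 14.05
eef_pos: [461.0, 264.7, 62.8]
ee_rot: [-3.136, -0.002, -0.329]
contact_force: [-1.1, -1.3, 24.8]
opening: 34.3
```

```bash
python3 -m jog '[{"dx":-0.08,"dy":0,"dz":0.01,"wx":0,"wy":0,"wz":0,"jaw":-0.2},{"dx":-0.06,"dy":0,"dz":0.01,"wx":0,"wy":0,"wz":0,"jaw":-0.2}]'; python3 -m jog '[{"dx":0,"dy":0,"dz":0.01,"wx":0,"wy":0,"wz":0,"jaw":-0.2}]'
```

```text
clock: 14.25
eef_pos: [455.5, 266.5, 63.0]
ee_rot: [-3.134, -0.004, -0.329]
contact_force: [-1.4, -3.1, 12.1]
opening: 34.2
clock: 14.35
eef_pos: [455.6, 266.5, 63.0]
ee_rot: [-3.134, -0.005, -0.329]
contact_force: [-1.0, -1.6, 10.7]
opening: 34.5
```

Moved 5.7 mm. One more small nudge, then I'll lift straight up and look.

```bash
python3 -m jog '[{"dx":-0.04,"dy":0,"dz":0.01,"wx":0,"wy":0,"wz":0,"jaw":-0.2},{"dx":0,"dy":0,"dz":0,"wx":0,"wy":0,"wz":0,"jaw":-0.2}]'; python3 -m jog '[{"dx":0,"dy":0,"dz":-0.1,"wx":0,"wy":0,"wz":0,"jaw":-0.2},{"dx":0,"dy":0,"dz":-0.8,"wx":0,"wy":0,"wz":0,"jaw":-0.2},{"dx":0,"dy":0,"dz":-1,"wx":0,"wy":0,"wz":0,"jaw":-0.2},{"dx":0,"dy":0,"dz":-1,"wx":0,"wy":0,"wz":0,"jaw":-0.2},{"dx":0,"dy":0,"dz":0,"wx":0,"wy":0,"wz":0,"jaw":-0.2},{"dx":0,"dy":0,"dz":0,"wx":0,"wy":0,"wz":0,"jaw":-0.2}]'
python3 w.py A; python3 - <<'E'
from h import *
for n in("scene","side"):
    p,d=viewer.snapshot(n);cv2.imwrite(f"pics/{n}A.png",p[:,:,::-1]);np.save(f"pics/{n}A.npy",d)
E
python3 fit.py A 451.5 266
```

```text
clock: 14.55
eef_pos: [454.1, 267.0, 63.3]
ee_rot: [-3.133, -0.006, -0.33]
contact_force: [0.7, 0.1, 1.4]
opening: 34.2
clock: 15.15
eef_pos: [452.4, 265.6, 214.4]
ee_rot: [-3.134, -0.005, -0.33]
contact_force: [0.0, -0.3, -0.9]
opening: 33.6
[452.4 265.6 214.4] 15.2
scene line [452.9 266.7] 71.12 cyl 452.2 266.0 21.7 71.94 u= -0.47
side line [454.6 268. ] 72.42 cyl 454.1 266.0 23.5 72.14 u= 0.07
wrist cyl (np.float64(451.7220114281413), np.float64(23.363133868761057), np.float64(72.01819779002128))
```

View pics/wristAz.png

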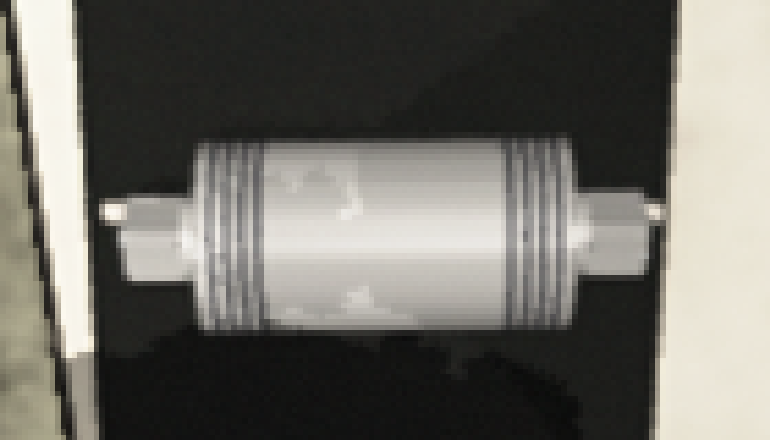

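```bash
python3 - <<'E'
from h import *
T=np.load("pics/wristA.npz")["T"]
e=ray("wrist",[[270,173.2],[369.1,173.2]],4,T)[:,:2];d=e[0]-e[1];print(e.round(1),np.degrees(np.arctan2(d[1],d[0])),np.linalg.norm(d))
d/=np.linalg.norm(d);c=e.mean(0);n=np.array([d[1],-d[0]]);print("line c",c,"u",(np.array([451.72,266])-c)@n)
print((ray("wrist",[[270,174.2],[369.1,174.2]],4,T)[:,:2].mean(0)-c)@n)
E
python3 mw.py A | grep obj
```

```text
[[470.2 320.6]
 [433.1 211.4]] 71.19267079903729 115.36894758345028
line c [451.65320223 266.01635932] u 0.06850533423828419
-1.197940344706517
obj [419, 158, 33, 35, 431] (array([408.8, 143.3]), array([37.4, 36. ]), 30.15) zmax 17.959112437200417 top [409.7 143.2  14.8] rel line u,w -2.4872115617956303 -130.7786824319884 top u -1.6302729580777853
obj [272, 160, 97, 36, 2759] (array([451.9, 265.7]), array([105. ,  38.2]), 72.1) zmax 44.41259284804818 top [453.  265.3  40.6] rel line u,w -1.1319495470236933 -1.0191615293921659 top u 0.036399700573186464
```

View pics/wristA.png

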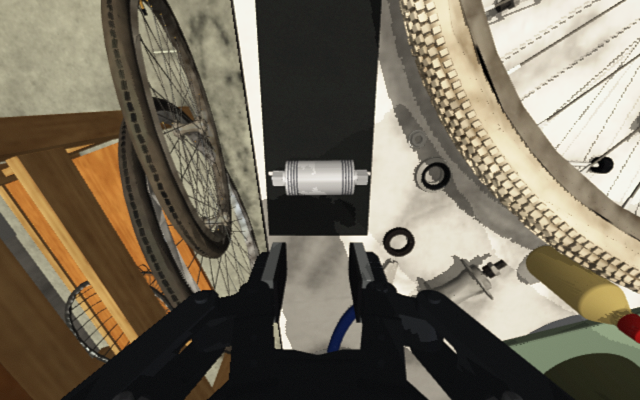

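```bash
python3 -m jog '[{"dx":0,"dy":0,"dz":-0.2,"wx":0,"wy":0,"wz":0,"jaw":-0.2},{"dx":0,"dy":0,"dz":0,"wx":0,"wy":0,"wz":0,"jaw":-0.2},{"dx":0,"dy":0,"dz":0,"wx":0,"wy":0,"wz":0,"jaw":-0.2},{"dx":0,"dy":0,"dz":0,"wx":0,"wy":0,"wz":0,"jaw":-0.2}]'; python3 w.py B; python3 - <<'E'
from h import *
for n in("scene","side"):
    p,d=viewer.snapshot(n);cv2.imwrite(f"pics/{n}B.png",p[:,:,::-1]);np.save(f"pics/{n}B.npy",d)
E
python3 fit.py B 451.5 266; python3 -c "
from cell import job;print(job.sign_off())"
```

```text
clock: 15.7
eef_pos: [451.8, 264.8, 221.8]
ee_rot: [-3.139, -0.002, -0.331]
contact_force: [-0.2, 0.8, -0.5]
opening: 34.1
[451.8 264.8 221.8] 15.75
scene line [452.9 266.7] 71.12 cyl 452.4 266.0 21.6 71.91 u= -0.28
side line [454.6 268. ] 72.42 cyl 454.1 266.0 23.6 71.96 u= 0.1
wrist cyl (np.float64(451.7089415144802), np.float64(23.299950297042635), np.float64(72.03235076945234))
the job is handed in; nothing more can be done
None
```

The cartridge now lies still on the white line, and the job was handed in at about 16 s on the robot's clock. I rolled it about 125 mm back towards the robot with two open fingertips stroking its top: six long strokes, then one short correcting one. It was never picked up or pinched.

**Last checks:**
- **Position:** all three cameras put the cartridge's axis within about 0.5 mm of the line's middle: scene −0.3 mm, side +0.1 mm, wrist +0.1 mm.
- **Angle:** it lies within about 1° of the line's direction. The cameras differ by roughly that much on the line's own angle (71.1 to 72.4°).
- **Along the line:** it is centred to within about 1 mm.
- **Stillness:** two looks about half a second apart agreed, with the tool about 160 mm clear above it.
- **Contact forces:** the highest reading was about 28 N at the fingertips.
- **Cup and nut:** the tool stayed clear of both. I only judged by eye from the pictures that they hadn't moved; I did not measure it.

**One surprise:** the sixth stroke rolled the cartridge about 26 mm instead of the expected 19 mm, probably because the fingertip edge pushed its side. It still stopped about 3.6 mm short of the line, and the last short stroke made that up.

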